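# Clamp a phone in the repair holder with the winged key

### The job

On the repair bench, slide the opened phone along its holder until its far end is fully home against the end stop, gently. Then turn the winged key clockwise until the sprung jaw grips the phone firmly, at about 14 N (between 9 and 19 N), never squeezing it harder than 25 N; do not lean on the upright guard plate that the wings sweep past, leave the screw dish and the flux pot where they stand, and let go at the end.

Things in the scene. Friction and masses are not known exactly. Their poses are not given: they have to be found in the camera images.
- holder: Fixed aluminium phone-repair holder, base plate 220 (x) x 240 x 12 mm thick, from y = -155 to +85 mm. Origin on the table under the phone bay; x points away from the robot (the way the phone is slid home), y left, z up; it is turned up to 0.25 rad about z. A dark side fence, 22 mm high, has its inner face at y = +60, from x = -70 to +80 mm.
- stop (a point): Middle of the near face of the dark end stop, at x = +70, y = +27, z = 21 mm in the holder's frame; the stop is 50 mm wide along y and 18 mm high above the base. Axes as the holder's.
- phone: Loose black slab 120 (x) x 66 (y) x 10 mm, 0.12 to 0.24 kg, lying on the base at z = 12 mm. Origin: centre of its underside; x along its length. Home: origin at x = +10 mm in the holder's frame (within 3 mm), straight to 0.03 rad. It starts 20 to 45 mm short, 3 to 5 mm off the fence, to which the jaw later slides it (y = +27). Push it with under 25 N; it slides with under 2 N.
- wings: Steel winged key on an upright axis at x = +10, y = -100 mm in the holder's frame. Origin on the axis, z = 36 mm, at the foot of its hub (22 mm across, 8 mm high) on a black housing 40 x 36 mm. Above it the flat bar: 64 mm long along the key's own x, 9 mm thick along its y, 8 to 30 mm above the origin in the middle (34 at the lobes). It starts 0 to 0.4 rad clockwise of the holder's x.
- key_grip (a point): On the key's axis in the middle of its bar, 19 mm above the foot of the hub (z = 55 mm); axes turn with the key. Clockwise from above closes the jaw, 10 mm per rad; 1.1 to 3.2 rad are needed. It turns with dry friction (0.27 N m) and stays where left. Once the phone is pinched, grip rises by 40 N and moment by 0.4 N m per further rad of turning: 14 N is 0.14 N m more, 0.35 rad past the touch.
- jaw: Aluminium jaw block 40 (x) x 20 (y) x 18 mm, sliding along the holder's y, driven by the key; origin under its centre, z = 13 mm. It carries a black rubber pad, 40 mm long and 14 mm high, on a spring (4 N per mm). The pad's face stands 32 mm ahead of the jaw's origin, but its stem is set anew each time, up to 8 mm either way, so only the feel (or sight) of the touch tells where the grip begins.
- guard: Upright steel guard plate, 100 mm along x, 4 mm thick, beside the key on the side away from the phone. Inner face 40 mm from the key's axis (8 mm from the wing tips' sweep), top at z = 78 mm, 8 mm above the wings. Origin: middle of the inner face's lower edge, z = 12 mm. Press it with no more than 10 N: open the fingers only part way around the key.
- screw_dish: Small steel dish, 40 mm across and 16 mm high, loose on the holder's base near its corner x = -80, y = -65 mm. Origin under its centre. To be left where it is (15 mm at most).
- flux_pot: Small closed white pot, 28 mm across and 30 mm high, loose on the holder's base near x = +88, y = -47 mm. Origin under its centre. To be left where it is (15 mm at most).
Not all that is in view belongs to the job. There is more than one size of the phone; the job needs the larger.

How it is judged:
By the outcome, as a careful person would: the job done as asked, in the order asked, and still so for the second after the job is handed in, with the robot touching nothing.
It also fails if it takes over 72 s, if anything falls off the work surface, if the arm or the gripper's body presses on something with over 40 N, if the wrist force passes 120 N, or if a joint passes its speed limit or range.

### The arm

A 6-joint arm with a two-finger parallel gripper is mounted at the origin on the work surface. World frame = base frame: x ahead of the robot, y to its left, z up, the work surface at z = 0. Lengths are in m, angles in rad, forces in N, time in s.
With the tool pointing down it reaches from about 0.25 to 0.775 m from the base axis. Payload 4 kg.
Tool frame: the origin (TCP) lies at the very end of the fingers, on their centre line; the grasp point (between the pads) lies 19 mm behind it (robot.grasp_offset is the distance from the TCP to the grasp point, in m); z points along the fingers, y is the line along which they close (so a half turn about z gives the same grasp; the last joint's range is limited). The gripper opens to 85 mm and grips with 20 to 120 N. Pads are 22 mm wide; open, the fingers measure 114 mm over their backs; the gripper's body (76 mm by 85 mm) begins 54 mm behind the grasp point. The pads swing forward as they close: fully open they stand 13 mm farther back than shut.
Start: joints at [-1.206, 0.087, 1.371, -0, 1.684, -0.103], TCP at [0.248, -0.491, 0.231] pointing down, gripper open.
Joint ranges: [-3.1, 3.1], [-0.76, 2.03], [0.27, 2.55], [-1.08, 4.22], [0.17, 2.65], [-2.57, 2.57]. Speed limits (rad/s): [2.79, 2.79, 3.14, 3.14, 3.14, 3.14].

### API

Orientations are given as a 3x3 rotation matrix whose columns are the frame's x, y, z axes.
In Python, from cell import sensors, viewer, robot gives the robot as it stands.
- The arm moves only by the tool step_arm, never from a script. Its arguments are lists of equal length, an entry for each row: "travel": the shift along the tool's x, y, z in mm, a list of three; "spin": the turn about the tool's z in degrees. A call has 1 to 5 rows; each row shifts and turns the commanded pose from where the row before left it, along the tool's axes as they then stand; what a row does not reach is not made up. A row lasts 1/8 s, in which the tool goes at most 62.5 mm and 10.7 degrees, less where a joint would pass 70% of its speed; a pose out of reach is approached as far as the arm can. A call is refused whole if a number of a shift passes 62.5 or a number of a turn 10.7, either way. A call with a gripper value outside its range is refused whole. "claw" is the opening, from -1 (shut) to 1 (fully open), so that 0 is half open, set as the call begins (left out, the last holds). The fingers move at their own pace and stop on an object; the grip force is fixed at half the most. Time passes only in rows, so rows that do not move let the fingers close. It gives the time, the measured TCP pose, the force, the opening and the grip force at its end, in the units of the state.
- sensors.sense(): the state, without advancing time (a new reading comes with each control period).
- viewer.snapshot(name): name is "scene" or "top"; returns a dict with "frame" (400x640x3 uint8, blue, green, red), "z_map" (400x640 float32, m along the optical axis (not along the pixel's ray), 0 where there is no reading), "fx", "fy", "cx", "cy" (pixels), "k1" (the pictures are not rectified: a ray, as slopes to the right and down, at radius r is drawn at 1 + k1 r^2 times it, then the intrinsics apply), "world_from_camera" (4x4, takes a point from camera to world coordinates). Camera axes: x right, y down, z forward; pixel columns grow to the right and rows downward; lengths in m; the calibration is good to about 2 mm. A picture is of the moment at which its call begins.
- robot.job_done(): hands the job in; it is judged then, once.
The state is a dict: "time": time; "q": joint angles; "qd": joint speeds; "joint_efforts": joint torques, N m; "tool_pos": TCP position; "tool_rot": TCP orientation; "force": force on the tool from outside, world axes, zero at the start; "moment": the same for the moment, N m; "width": opening from 0.0 (shut) to 1.0 (fully open); "grasp_force": force on a finger pad.
Only numpy, scipy, OpenCV 4.12 (cv2) and the standard library are available. Lean on these libraries where they do the work, as an engineer would, in place of code of your own. Each camera call takes 0.05 s, during which the arm holds its last target. There are 200 camera calls.

## Working session

There is one attempt and no reset: what is moved stays moved. The work goes in short steps, Python scripts to look and compute and a tool call to move; the robot and the scene stay as the last step left them, time stands still between calls to the robot, and variables do not carry over. Pictures are saved under pics/ and viewed, at most 10 in all, crops included, and the job is handed in when it is done.

Besides the shell and the picture viewer there is one more tool, called after "Emit:" as name([rows], argument=value, ...), one row to a line, values as JSON. step_arm: Moves the arm, as the interface text tells. Its arguments: {"type":"object","properties":{"travel":{"type":"array"},"spin":{"type":"array"},"claw":{"type":"number"}},"required":["travel","spin"]}

```bash
mkdir -p pics; cat > h.py <<'E'
import numpy as np, cv2
from cell import sensors, viewer, robot
def snap(n):
    return viewer.snapshot(n)
def pt(s,u,v,z=None):
    # pixel -> world; z given: intersect plane
    xd=np.array([(u-s["cx"])/s["fx"],(v-s["cy"])/s["fy"]]); x=xd.copy()
    for _ in range(20): x=xd/(1+s["k1"]*(x@x))
    T=np.array(s["world_from_camera"])
    d=T[:3,:3]@np.array([x[0],x[1],1]); o=T[:3,3]
    if z is None: k=s["z_map"][int(round(v)),int(round(u))]
    else: k=(z-o[2])/d[2]
    return o+k*d
def proj(s,p):
    T=np.linalg.inv(np.array(s["world_from_camera"])); c=T[:3,:3]@p+T[:3,3]
    x=c[:2]/c[2]; x=x*(1+s["k1"]*(x@x)); return x[0]*s["fx"]+s["cx"],x[1]*s["fy"]+s["cy"]
E
python3 - <<'E'
from h import *
for n in("top","scene"):
    s=snap(n); cv2.imwrite(f"pics/{n}0.png",s["frame"]); print(n,s["fx"],s["k1"],np.round(s["world_from_camera"],3).tolist())
print(sensors.sense())
E
```

```text
top 368.55356317503845 -0.08312657283076785 [[-0.021, -0.994, 0.111, 0.523], [-1.0, 0.023, 0.02, -0.018], [-0.022, -0.111, -0.994, 0.714], [0.0, 0.0, 0.0, 1.0]]
scene 486.8088207844572 -0.0777816188195369 [[0.842, 0.363, -0.399, 0.857], [0.539, -0.572, 0.618, -0.418], [-0.004, -0.735, -0.678, 0.502], [0.0, 0.0, 0.0, 1.0]]
{'time': 0.1, 'q': array([-1.20605476e+00,  8.78953537e-02,  1.37212679e+00,  2.59473348e-05,
        1.68360346e+00, -1.03055214e-01]), 'qd': array([ 0.00070223, -0.00097028, -0.00164468,  0.00046951, -0.0008196 ,
       -0.00231709]), 'joint_efforts': array([ 3.46240769e-03, -3.53016007e+01, -3.14217317e+01,  9.71873487e-05,
        7.95719738e-03,  5.66143505e-07]), 'tool_pos': array([ 0.24786907, -0.49047101,  0.23023638]), 'tool_rot': array([[ 8.92562708e-01,  4.50922745e-01, -7.01083477e-04],
       [ 4.50923228e-01, -8.92560698e-01,  1.90841259e-03],
       [ 2.34787083e-04, -2.01951273e-03, -9.99997933e-01]]), 'force': array([ 0.16941187, -0.34597896, -0.08419806]), 'moment': array([-0.04319883,  0.01943314, -0.00587132]), 'grasp_force': 0.0, 'width': 0.9981933667993498}
```

View pics/top0.png

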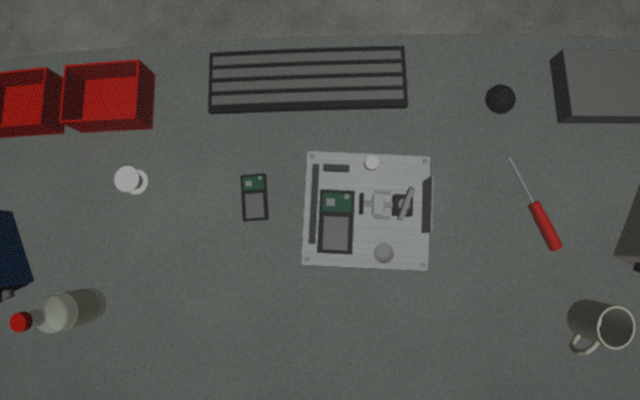

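View pics/scene0.png

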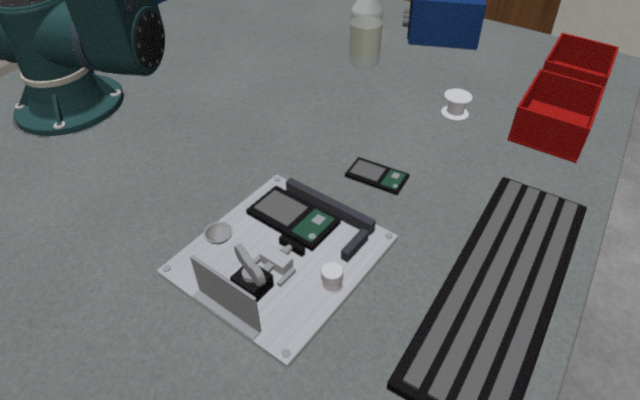

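The top view shows two possible phones. The larger slab lies in the holder at (337,222); the smaller decoy is on the table at (255,197). The key is at (405,204), the guard at (427,205), the stop at (336,168), the dish at (383,253) and the pot at (372,162). I choose the slab in the holder and check it in a close crop.

```bash
python3 - <<'E'
from h import *
s=snap("top"); f=s["frame"][145:280,295:445]
cv2.imwrite("pics/top1.png",cv2.resize(f,None,fx=5,fy=4.4 if 0 else 5,interpolation=cv2.INTER_CUBIC)[:600+75])
im=cv2.resize(f,None,fx=4.4,fy=4.4,interpolation=cv2.INTER_CUBIC); cv2.imwrite("pics/top1.png",im); print(im.shape)
E
```

```text
(594, 660, 3)
```

View pics/top1.png

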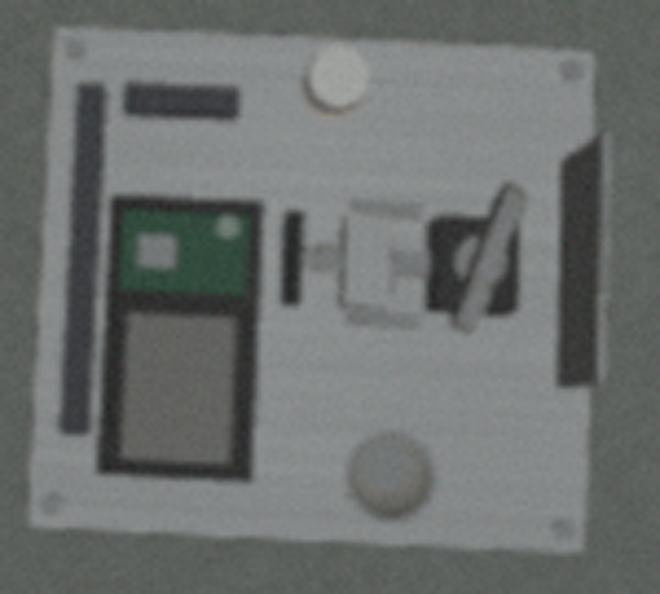

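The crop confirms it. The phone's top corners are at crop (113,199), (263,202), (249,480) and (98,470), the base corners at (57,30), (594,52), (582,550) and (30,526), and the bar's lobe ends at (514,187) and (463,328). The pad's face is at x≈283.

```bash
cat >> h.py <<'E'
def fit(local,world):
    l=np.array(local)[:,:2];w=np.array(world)[:,:2]
    lc,wc=l-l.mean(0),w-w.mean(0); a=np.arctan2((lc[:,0]*wc[:,1]-lc[:,1]*wc[:,0]).sum(),(lc*wc).sum())
    R=np.array([[np.cos(a),-np.sin(a)],[np.sin(a),np.cos(a)]]); t=w.mean(0)-R@l.mean(0)
    return a,R,t,(l@R.T+t-w)
E
python3 - <<'E'
from h import *
s=snap("top")
P=lambda x,y,z=None: pt(s,295+(x+.5)/4.4-.5,145+(y+.5)/4.4-.5,z)
B=[P(*c,.012) for c in[(57,30),(594,52),(582,550),(30,526)]]
a,R,t,r=fit([(.11,.085),(.11,-.155),(-.11,-.155),(-.11,.085)],B); print("holder",a,t,np.round(r*1e3,1).tolist())
H=lambda p:np.round(np.r_[R.T@(p[:2]-t),p[2]]*1e3,1)
for n,c,z in[("ph",(113,199),.022),("ph",(263,202),.022),("ph",(249,480),.022),("ph",(98,470),.022),("lobe",(514,187),.069),("lobe",(463,328),.069),("pad",(283,260),.027),("stopL",(126,118),.03),("stopR",(238,118),.03),("dish",(390,475),.028),("pot",(337,78),.042),("guard",(600,135),.078),("guard",(598,385),.078),("fence",(105,85),.034),("fence",(88,433),.034)]: print(n,H(P(*c,z)),"depth:",H(P(*c)))
for n,c in[("phone mid",(180,380)),("key",(490,255))]: print(n,H(P(*c)))
E
```

```text
holder -0.06922841293103094 [ 0.58508623 -0.05743865] [[1.8, 1.4], [0.7, -0.6], [-1.7, -1.9], [-0.8, 1.2]]
ph [32.5 54.8 22. ] depth: [32.8 54.8 19.9]
ph [34.1 -9.8 22. ] depth: [34.  -9.7 22.9]
ph [-84.7  -8.5  22. ] depth: [-85.   -9.1  12.6]
ph [-83.6  55.5  22. ] depth: [-83.6  55.6  21.2]
lobe [  38.1 -107.3   69. ] depth: [  38.9 -108.5   63.8]
lobe [-19.5 -88.2  69. ] depth: [-19.  -89.5  62.1]
pad [  8.9 -18.9  27. ] depth: [  9.5 -19.3  21.3]
stopL [66.6 50.7 30. ] depth: [69.8 51.1 13.5]
stopR [68.7  2.8 30. ] depth: [71.9  2.  13.8]
dish [-79.7 -67.1  28. ] depth: [-79.9 -68.5  18.1]
pot [ 85.4 -37.7  42. ] depth: [ 85.  -37.5  43.9]
guard [  59.2 -139.4   78. ] depth: [  59.3 -139.5   77.6]
guard [ -40.1 -140.1   78. ] depth: [ -40.  -140.8   75.5]
fence [79.8 60.2 34. ] depth: [79.7 60.2 34.2]
fence [-68.1  60.1  34. ] depth: [-68.2  60.9  12.2]
phone mid [-43.9  22.6  24.2]
key [ 10.3 -98.5  67.9]
```

Emit:
step_arm([
  [46,-34,0],
  [46,-34,0],
  [46,-34,0],
  [46,-34,0],
  [46,-34,0],
], spin=[0,0,0,0,0], claw=-1)

```text
time: 0.82
tool_pos: [0.3771, -0.2337, 0.2312]
tool_rot: [[0.893, 0.451, 0.0], [0.451, -0.893, -0.0], [0.0, 0.0, -1.0]]
force: [0.3, -0.6, 0.2]
width: 0.004
grasp_force: 0.0
```

Emit:
step_arm([
  [46,-34,0],
  [46,-34,0],
  [46,-34,0],
  [46,-34,0],
  [0,0,0],
], spin=[0,0,0,0,0])

```text
time: 1.45
tool_pos: [0.4803, -0.0277, 0.2308]
tool_rot: [[0.89, 0.457, -0.001], [0.457, -0.89, 0.001], [-0.0, -0.001, -1.0]]
force: [-0.5, 0.3, -0.4]
width: -0.001
grasp_force: 0.0
```

Emit:
step_arm([
  [0,0,0],
  [0,0,0],
  [0,0,0],
  [0,0,0],
  [0,0,0],
], spin=[10,10,10,0.8,0])

```text
time: 2.08
tool_pos: [0.4793, -0.0317, 0.2312]
tool_rot: [[0.998, -0.068, -0.0], [-0.068, -0.998, -0.0], [-0.0, 0.0, -1.0]]
force: [0.1, -0.3, 0.4]
width: 0.001
grasp_force: 0.0
```

Emit:
step_arm([
  [0,-4,50],
  [0,0,50],
  [0,0,50],
  [0,0,30],
  [0,0,0],
], spin=[0,0,0,0,0])

```text
time: 2.7
tool_pos: [0.4773, -0.027, 0.0485]
tool_rot: [[0.998, -0.069, -0.007], [-0.069, -0.998, 0.001], [-0.007, -0.0, -1.0]]
force: [-0.6, 0.7, 1.0]
width: 0.001
grasp_force: 0.0
```

Emit:
step_arm([
  [0,0,15],
  [0,0,10],
  [0,0,7],
  [0,0,3],
  [0,0,0],
], spin=[0,0,0,0,0])

```text
time: 3.32
tool_pos: [0.4799, -0.0271, 0.0163]
tool_rot: [[0.998, -0.07, 0.0], [-0.07, -0.998, -0.0], [0.0, 0.0, -1.0]]
force: [0.4, -0.4, 0.2]
width: -0.001
grasp_force: 0.0
```

```bash
python3 - <<'E'
from h import *
s=snap("scene"); f=s["frame"][140:340,140:410]
cv2.imwrite("pics/s1.png",cv2.resize(f,None,fx=2.9,fy=2.9,interpolation=cv2.INTER_CUBIC))
E
```

```text
(no output)
```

View pics/s1.png

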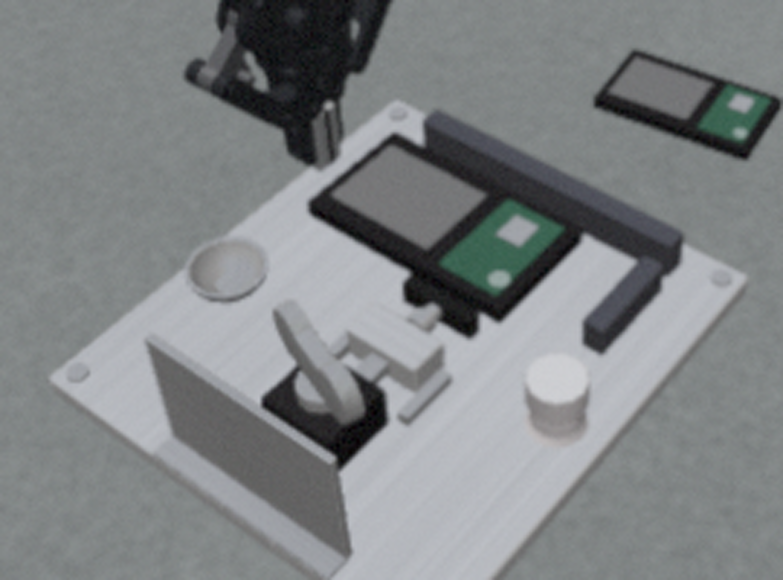

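The closed fingers stand at (320,150), just short of the phone's near end at (350,175) and low over the base. I push from here.

Emit:
step_arm([
  [4,0,0],
  [4,0,0],
  [4,0,0],
  [4,0,0],
  [4,0,0],
], spin=[0,0,0,0,0])

```text
time: 4.0
tool_pos: [0.4999, -0.0285, 0.0162]
tool_rot: [[0.998, -0.07, -0.0], [-0.07, -0.998, -0.0], [-0.0, 0.0, -1.0]]
force: [-1.1, 0.1, 0.3]
width: 0.002
grasp_force: 0.6
```

Emit:
step_arm([
  [4,0,0],
  [4,0,0],
  [4,0,0],
  [4,0,0],
  [3,0,0],
], spin=[0,0,0,0,0])

```text
time: 4.62
tool_pos: [0.519, -0.0299, 0.0163]
tool_rot: [[0.998, -0.07, 0.0], [-0.07, -0.998, -0.0], [0.0, 0.0, -1.0]]
force: [-1.2, 0.3, 0.6]
width: -0.001
grasp_force: 0.5
```

Emit:
step_arm([
  [1,0,0],
  [1,0,0],
  [1,0,0],
  [0,0,0],
], spin=[0,0,0,0])

```text
time: 5.12
tool_pos: [0.5219, -0.0301, 0.0163]
tool_rot: [[0.998, -0.07, 0.0], [-0.07, -0.998, -0.0], [0.0, 0.0, -1.0]]
force: [0.5, 0.4, 0.3]
width: 0.002
grasp_force: 0.2
```

Emit:
step_arm([
  [1,0,0],
  [1,0,0],
  [0,0,0],
], spin=[0,0,0])

```text
time: 5.5
tool_pos: [0.5239, -0.0302, 0.0163]
tool_rot: [[0.998, -0.07, 0.0], [-0.07, -0.998, -0.0], [0.0, 0.0, -1.0]]
force: [-1.0, 0.1, -0.7]
width: 0.0
grasp_force: 0.2
```

Emit:
step_arm([
  [0.5,0,0],
  [0.5,0,0],
], spin=[0,0])

```text
time: 5.75
tool_pos: [0.5247, -0.0303, 0.0163]
tool_rot: [[0.998, -0.07, -0.0], [-0.07, -0.998, -0.0], [-0.0, 0.0, -1.0]]
force: [-0.8, -0.6, 0.1]
width: -0.005
grasp_force: 0.4
```

Emit:
step_arm([
  [0.5,0,0],
  [0,0,0],
], spin=[0,0])

```text
time: 6.0
tool_pos: [0.5253, -0.0303, 0.0163]
tool_rot: [[0.998, -0.07, 0.0], [-0.07, -0.998, -0.0], [0.0, 0.0, -1.0]]
force: [-0.7, 0.5, -0.2]
width: 0.005
grasp_force: 0.3
```

Emit:
step_arm([
  [0.5,0,0],
  [0,0,0],
], spin=[0,0])

```text
time: 6.25
tool_pos: [0.5258, -0.0304, 0.0163]
tool_rot: [[0.998, -0.07, 0.0], [-0.07, -0.998, -0.0], [0.0, 0.0, -1.0]]
force: [-0.4, 0.1, -0.7]
width: -0.003
grasp_force: 0.3
```

Emit:
step_arm([
  [0.5,0,0],
  [0,0,0],
], spin=[0,0])

```text
time: 6.5
tool_pos: [0.5258, -0.0303, 0.0163]
tool_rot: [[0.998, -0.07, -0.001], [-0.07, -0.998, 0.0], [-0.001, 0.0, -1.0]]
force: [-3.0, 0.2, 0.9]
width: -0.003
grasp_force: 1.2
```

```bash
python3 - <<'E'
from h import *
s=snap("scene"); f=s["frame"][160:320,230:420]
cv2.imwrite("pics/s2.png",cv2.resize(f,None,fx=3.7,fy=3.7,interpolation=cv2.INTER_CUBIC))
E
```

```text
(no output)
```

View pics/s2.png

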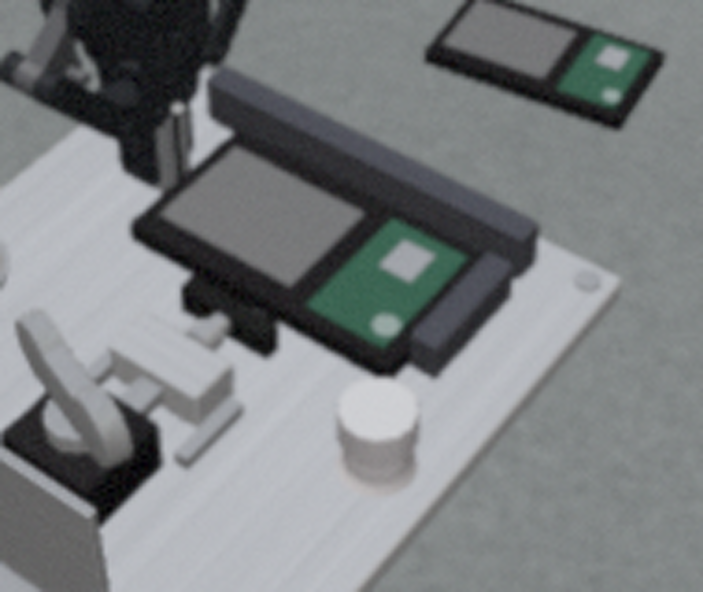

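The phone's far end meets the stop at (430,330), and the force has risen to 3 N. I nudge it once more, back off, lift, and go above the key with a half turn so that one grip can cover the whole turning range.

Emit:
step_arm([
  [0.6,0,0],
  [0,0,0],
], spin=[0,0])

```text
time: 6.8
tool_pos: [0.5259, -0.0303, 0.0162]
tool_rot: [[0.998, -0.07, -0.002], [-0.07, -0.998, 0.0], [-0.002, 0.0, -1.0]]
force: [-5.5, -0.2, 3.2]
width: -0.001
grasp_force: 2.6
```

Emit:
step_arm([
  [-4,0,0],
  [-11,0,0],
  [0,0,-50],
  [0,0,-55],
  [0,0,-55],
], spin=[0,0,0,0,0])

```text
time: 7.42
tool_pos: [0.5114, -0.0293, 0.1779]
tool_rot: [[0.998, -0.07, 0.001], [-0.07, -0.998, -0.0], [0.001, 0.0, -1.0]]
force: [1.2, -0.0, 0.8]
width: 0.0
grasp_force: 0.0
```

Emit:
step_arm([
  [29,41,0],
  [29,41,0],
  [28,41,0],
  [0,0,0],
  [0,0,0],
], spin=[0,0,0,-10,-10], claw=-0.2)

```text
time: 8.05
tool_pos: [0.589, -0.1589, 0.1757]
tool_rot: [[0.96, 0.28, -0.0], [0.28, -0.96, 0.0], [0.0, -0.0, -1.0]]
force: [-0.4, -0.6, -0.5]
width: 0.399
grasp_force: 0.0
```

Emit:
step_arm([
  [0,0,0],
  [0,0,0],
  [0,0,0],
  [0,0,0],
  [0,0,0],
], spin=[-10,-10,-10,-10,-10])

```text
time: 8.68
tool_pos: [0.5889, -0.158, 0.1763]
tool_rot: [[0.401, 0.916, 0.001], [0.916, -0.401, -0.0], [0.0, 0.001, -1.0]]
force: [0.3, -0.1, 0.8]
width: 0.397
grasp_force: 0.0
```

Emit:
step_arm([
  [0,0,0],
  [0,0,0],
  [0,0,0],
  [0,0,0],
  [0,0,0],
], spin=[-10,-10,-10,-10,-10])

```text
time: 9.3
tool_pos: [0.5889, -0.158, 0.1762]
tool_rot: [[-0.444, 0.896, 0.001], [0.896, 0.444, -0.0], [-0.001, 0.001, -1.0]]
force: [-0.4, 0.2, 0.5]
width: 0.402
grasp_force: 0.0
```

Emit:
step_arm([
  [0,0,0],
  [0,0,0],
  [0,0,0],
  [0,0,0],
  [0,0,0],
], spin=[-10,-10,-10,-10,0])

```text
time: 9.93
tool_pos: [0.5889, -0.158, 0.1763]
tool_rot: [[-0.913, 0.409, 0.001], [0.409, 0.913, -0.0], [-0.001, 0.0, -1.0]]
force: [0.7, -0.1, -0.4]
width: 0.399
grasp_force: 0.0
```

Emit:
step_arm([
  [0,0,30],
  [0,0,30],
  [0,0,20],
  [0,0,10],
  [0,0,0],
], spin=[-2,0,0,0,0], claw=-0.4)

```text
time: 10.55
tool_pos: [0.5887, -0.158, 0.0858]
tool_rot: [[-0.927, 0.376, -0.001], [0.376, 0.927, 0.0], [0.001, -0.0, -1.0]]
force: [-0.3, 0.1, 1.0]
width: 0.301
grasp_force: 0.0
```

Emit:
step_arm([
  [0,0,10],
  [0,0,10],
  [0,0,10],
  [0,0,8],
  [0,0,0],
], spin=[0,0,0,0,0])

```text
time: 11.18
tool_pos: [0.5884, -0.1578, 0.047]
tool_rot: [[-0.927, 0.375, -0.002], [0.375, 0.927, 0.001], [0.002, -0.0, -1.0]]
force: [0.2, 1.0, -0.3]
width: 0.302
grasp_force: 0.0
```

```bash
python3 - <<'E'
from h import *
s=snap("scene"); f=s["frame"][180:330,190:380]
cv2.imwrite("pics/s3.png",cv2.resize(f,None,fx=3.9,fy=3.9,interpolation=cv2.INTER_CUBIC))
x=sensors.sense(); print(x["q"],x["force"],x["moment"])
E
```

```text
[-3.55048011e-01  3.19562416e-01  1.46894598e+00 -5.41122602e-05
  1.35398990e+00 -1.54187581e+00] [-0.02937834  0.38305248  0.84109239] [-0.03157274  0.05053841 -0.00822956]
```

View pics/s3.png

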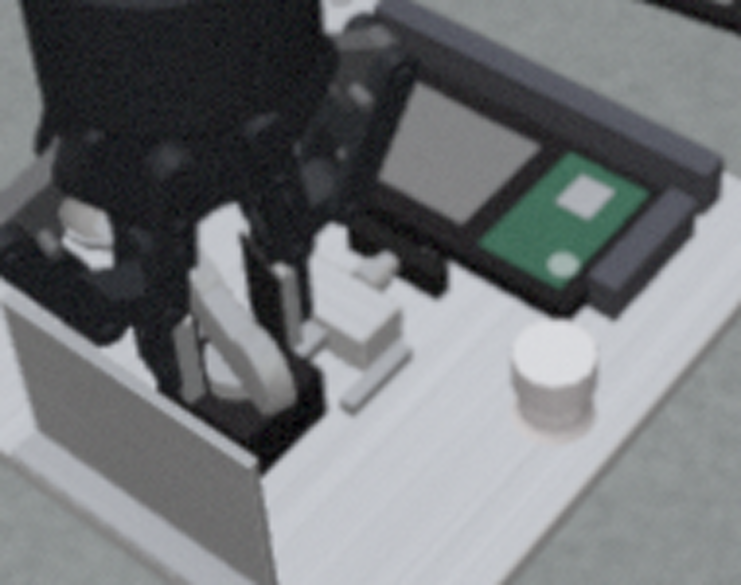

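The bar at (240,340) sits between the fingers, (190,360) and (285,300), clear of the guard. I close on it.

Emit:
step_arm([
  [0,0,0],
  [0,0,0],
  [0,0,0],
  [0,0,0],
  [0,0,0],
], spin=[0,0,0,0,0], claw=-1)

```text
time: 11.85
tool_pos: [0.59, -0.1565, 0.0489]
tool_rot: [[-0.927, 0.374, 0.002], [0.374, 0.927, 0.002], [-0.001, 0.003, -1.0]]
force: [2.1, 4.2, -0.8]
width: 0.088
grasp_force: 61.8
```

```bash
cat > m.py <<'E'
from h import *
s=sensors.sense(); r=s["tool_rot"]; a=0
print(round(s["time"],2),"yaw",round(np.degrees(np.arctan2(r[1,0],r[0,0])),2),"q6",round(s["q"][5],3),"F",np.round(s["force"],1),"M",np.round(s["moment"],3),"tau6",round(s["joint_efforts"][5],3),"w",round(s["width"]*85,1),s["grasp_force"],np.round(s["tool_pos"],4))
E
python3 m.py
```

```text
11.85 yaw 158.02 q6 -1.542 F [ 2.1  4.2 -0.8] M [ 0.697 -0.27  -0.125] tau6 -0.146 w 7.5 61.76006572321057 [ 0.59   -0.1565  0.0489]
```

Emit:
step_arm([
  [0,1,0],
  [0,1,0],
  [0,0,0],
  [0,0,0],
  [0,0,0],
], spin=[0,0,3,3,3])

```text
time: 12.48
tool_pos: [0.5899, -0.1568, 0.0489]
tool_rot: [[-0.857, 0.516, 0.0], [0.516, 0.857, -0.001], [-0.001, -0.001, -1.0]]
force: [0.2, 1.1, 2.4]
width: 0.085
grasp_force: 61.9
```

```bash
python3 m.py
```

```text
12.47 yaw 148.96 q6 -1.381 F [0.2 1.1 2.4] M [0.096 0.028 0.259] tau6 -0.075 w 7.2 61.90150212496519 [ 0.5899 -0.1568  0.0489]
```

Emit:
step_arm([
  [0,0,0],
  [0,0,0],
  [0,0,0],
  [0,0,0],
  [0,0,0],
], spin=[5,5,5,5,4])

```text
time: 13.1
tool_pos: [0.5893, -0.1574, 0.0489]
tool_rot: [[-0.572, 0.82, -0.001], [0.82, 0.572, -0.002], [-0.001, -0.002, -1.0]]
force: [-1.6, 0.1, 2.0]
width: 0.088
grasp_force: 62.1
```

```bash
python3 m.py
```

```text
13.1 yaw 124.91 q6 -0.961 F [-1.6  0.1  2. ] M [-0.054  0.314  0.257] tau6 -0.158 w 7.5 62.12079416960478 [ 0.5893 -0.1574  0.0489]
```

Emit:
step_arm([
  [0,0,0],
  [0,0,0],
  [0,0,0],
  [0,0,0],
  [0,0,0],
], spin=[4,4,3,3,3])

```text
time: 13.72
tool_pos: [0.5887, -0.1576, 0.0489]
tool_rot: [[-0.308, 0.951, -0.002], [0.951, 0.308, -0.003], [-0.002, -0.003, -1.0]]
force: [-2.1, -0.2, 3.5]
width: 0.09
grasp_force: 62.2
```

```bash
python3 m.py
```

```text
13.72 yaw 107.94 q6 -0.665 F [-2.1 -0.2  3.5] M [-0.114  0.56   0.26 ] tau6 -0.066 w 7.7 62.22488947212696 [ 0.5887 -0.1576  0.0489]
```

Emit:
step_arm([
  [0,0,0],
  [0,0,0],
  [0,0,0],
], spin=[3,3,3])

```text
time: 14.1
tool_pos: [0.5884, -0.1577, 0.0489]
tool_rot: [[-0.155, 0.988, -0.003], [0.988, 0.155, -0.003], [-0.002, -0.003, -1.0]]
force: [-4.1, -0.3, 4.4]
width: 0.09
grasp_force: 62.3
```

```bash
python3 m.py
```

```text
14.1 yaw 98.94 q6 -0.508 F [-4.1 -0.3  4.4] M [-0.04   0.701  0.307] tau6 -0.056 w 7.7 62.293320782482624 [ 0.5884 -0.1577  0.0489]
```

Emit:
step_arm([
  [0,0,0],
  [0,0,0],
], spin=[2,2])

```text
time: 14.35
tool_pos: [0.5883, -0.1577, 0.0489]
tool_rot: [[-0.086, 0.996, -0.003], [0.996, 0.086, -0.003], [-0.002, -0.004, -1.0]]
force: [-5.8, -1.3, 5.0]
width: 0.085
grasp_force: 62.4
```

```bash
python3 m.py
```

```text
14.35 yaw 94.95 q6 -0.439 F [-5.8 -1.3  5. ] M [-0.21   0.992  0.321] tau6 0.065 w 7.2 62.44717553257942 [ 0.5883 -0.1577  0.0489]
```

Emit:
step_arm([
  [0,0,0],
  [0,0,0],
], spin=[2,2])

```text
time: 14.6
tool_pos: [0.5881, -0.1577, 0.0489]
tool_rot: [[-0.017, 1.0, -0.004], [1.0, 0.017, -0.003], [-0.003, -0.004, -1.0]]
force: [-5.2, -2.5, 6.1]
width: 0.088
grasp_force: 62.5
```

```bash
python3 m.py
```

```text
14.6 yaw 90.95 q6 -0.369 F [-5.2 -2.5  6.1] M [-0.302  1.056  0.232] tau6 0.066 w 7.4 62.48547077178955 [ 0.5881 -0.1577  0.0489]
```

Emit:
step_arm([
  [0,0,0],
  [0,0,0],
], spin=[2,2])

```text
time: 14.85
tool_pos: [0.588, -0.1577, 0.0489]
tool_rot: [[0.053, 0.999, -0.004], [0.999, -0.053, -0.003], [-0.003, -0.004, -1.0]]
force: [-5.8, -2.4, 6.1]
width: 0.087
grasp_force: 62.5
```

```bash
python3 m.py
```

```text
14.85 yaw 86.95 q6 -0.299 F [-5.8 -2.4  6.1] M [-0.204  1.14   0.301] tau6 0.066 w 7.4 62.523469403386116 [ 0.588  -0.1577  0.0489]
```

```bash
cat > a.py <<'E'
from h import *
import sys
M=[]
for i in range(8):
    s=viewer.snapshot("scene"); M.append(sensors.sense()["moment"][2])
x=sensors.sense(); r=x["tool_rot"]
print(round(x["time"],2),"yaw",round(np.degrees(np.arctan2(r[1,0],r[0,0])),2),"Mz %.3f +- %.3f"%(np.mean(M),np.std(M)/8**.5))
if len(sys.argv)>1:
    cv2.imwrite(f"pics/{sys.argv[1]}.png",cv2.resize(s["frame"][200:310,250:390],None,fx=5,fy=5,interpolation=cv2.INTER_CUBIC))
E
python3 a.py s4
```

```text
15.25 yaw 86.98 Mz 0.144 +- 0.011
```

View pics/s4.png

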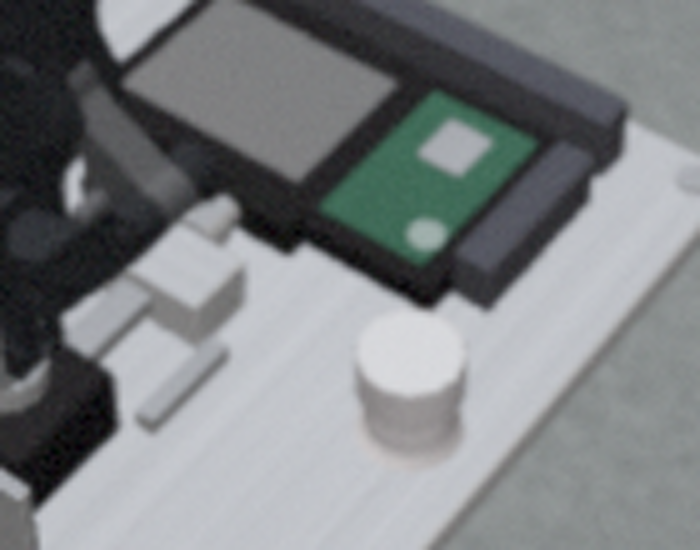

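The pad at (290,240) is now against the phone's edge. A held reading relaxes, so I read while moving, in small steps.

Emit:
step_arm([
  [0,0,0],
], spin=[2])

```text
time: 15.38
tool_pos: [0.5879, -0.1577, 0.0489]
tool_rot: [[0.088, 0.996, -0.004], [0.996, -0.088, -0.003], [-0.003, -0.004, -1.0]]
force: [-6.9, -1.1, 5.7]
width: 0.089
grasp_force: 62.5
```

```bash
python3 m.py
```

```text
15.38 yaw 84.96 q6 -0.264 F [-6.9 -1.1  5.7] M [-0.203  1.179  0.277] tau6 0.019 w 7.6 62.46978297829628 [ 0.5879 -0.1577  0.0489]
```

Emit:
step_arm([
  [0,0,0],
], spin=[2])

```text
time: 15.5
tool_pos: [0.5878, -0.1577, 0.0489]
tool_rot: [[0.123, 0.992, -0.004], [0.992, -0.123, -0.003], [-0.003, -0.004, -1.0]]
force: [-7.4, -1.7, 5.5]
width: 0.088
grasp_force: 62.5
```

```bash
python3 m.py
```

```text
15.5 yaw 82.95 q6 -0.229 F [-7.4 -1.7  5.5] M [-0.215  1.166  0.285] tau6 0.066 w 7.5 62.464079931378365 [ 0.5878 -0.1577  0.0489]
```

Emit:
step_arm([
  [0,0,0],
], spin=[2])

```text
time: 15.62
tool_pos: [0.5878, -0.1577, 0.0489]
tool_rot: [[0.157, 0.988, -0.005], [0.988, -0.157, -0.003], [-0.003, -0.004, -1.0]]
force: [-6.5, -1.7, 5.7]
width: 0.085
grasp_force: 62.5
```

```bash
python3 m.py
```

```text
15.62 yaw 80.95 q6 -0.194 F [-6.5 -1.7  5.7] M [-0.155  1.297  0.263] tau6 0.067 w 7.2 62.50095706433058 [ 0.5878 -0.1577  0.0489]
```

Emit:
step_arm([
  [0,0,0],
], spin=[2])

```text
time: 15.75
tool_pos: [0.5877, -0.1577, 0.0489]
tool_rot: [[0.192, 0.981, -0.005], [0.981, -0.192, -0.003], [-0.003, -0.004, -1.0]]
force: [-6.7, -1.5, 6.3]
width: 0.089
grasp_force: 62.5
```

```bash
python3 m.py
```

```text
15.75 yaw 78.95 q6 -0.159 F [-6.7 -1.5  6.3] M [-0.17   1.268  0.299] tau6 0.067 w 7.6 62.54280623048544 [ 0.5877 -0.1577  0.0489]
```

Emit:
step_arm([
  [0,-1,0],
], spin=[2])

```text
time: 15.88
tool_pos: [0.5876, -0.1577, 0.0489]
tool_rot: [[0.226, 0.974, -0.003], [0.974, -0.226, -0.003], [-0.003, -0.002, -1.0]]
force: [-4.1, -1.6, 3.9]
width: 0.086
grasp_force: 62.3
```

```bash
python3 m.py
```

```text
15.88 yaw 76.95 q6 -0.125 F [-4.1 -1.6  3.9] M [-0.278  0.691  0.261] tau6 0.073 w 7.3 62.324997782707214 [ 0.5876 -0.1577  0.0489]
```

Emit:
step_arm([
  [0,-1,0],
], spin=[2])

```text
time: 16.0
tool_pos: [0.5874, -0.1576, 0.0489]
tool_rot: [[0.26, 0.966, -0.0], [0.966, -0.26, -0.003], [-0.003, 0.0, -1.0]]
force: [-3.0, -4.3, 3.4]
width: 0.088
grasp_force: 62.3
```

```bash
python3 m.py
```

```text
16.0 yaw 74.91 q6 -0.089 F [-3.  -4.3  3.4] M [-0.649  0.569  0.283] tau6 0.075 w 7.5 62.27248337119818 [ 0.5874 -0.1576  0.0489]
```

Emit:
step_arm([
  [0,0,0],
], spin=[2])

```text
time: 16.12
tool_pos: [0.5874, -0.1575, 0.0489]
tool_rot: [[0.294, 0.956, -0.001], [0.956, -0.294, -0.003], [-0.003, 0.0, -1.0]]
force: [-4.7, -4.3, 4.5]
width: 0.09
grasp_force: 62.4
```

```bash
python3 m.py
```

```text
16.12 yaw 72.9 q6 -0.054 F [-4.7 -4.3  4.5] M [-0.614  0.762  0.342] tau6 0.095 w 7.7 62.35265448689461 [ 0.5874 -0.1575  0.0489]
```

Emit:
step_arm([
  [0,0,0],
], spin=[2])

```text
time: 16.25
tool_pos: [0.5874, -0.1575, 0.0489]
tool_rot: [[0.327, 0.945, -0.001], [0.945, -0.327, -0.003], [-0.003, 0.0, -1.0]]
force: [-4.1, -4.4, 5.1]
width: 0.087
grasp_force: 62.4
```

```bash
python3 m.py
```

```text
16.25 yaw 70.9 q6 -0.019 F [-4.1 -4.4  5.1] M [-0.646  0.829  0.33 ] tau6 0.111 w 7.4 62.429865170270205 [ 0.5874 -0.1575  0.0489]
```

Joint 6's torque is a much cleaner signal. It was flat at 0.067 and starts rising at yaw ≈ 75.5°, so that is the touch. I continue on it.

Emit:
step_arm([
  [0,0,0],
], spin=[2])

```text
time: 16.38
tool_pos: [0.5873, -0.1575, 0.0489]
tool_rot: [[0.36, 0.933, -0.001], [0.933, -0.36, -0.003], [-0.003, 0.0, -1.0]]
force: [-5.7, -3.8, 4.9]
width: 0.088
grasp_force: 62.5
```

```bash
python3 m.py
```

```text
16.38 yaw 68.9 q6 0.016 F [-5.7 -3.8  4.9] M [-0.634  0.868  0.344] tau6 0.125 w 7.5 62.4766288138926 [ 0.5873 -0.1575  0.0489]
```

Emit:
step_arm([
  [0,0,0],
], spin=[2])

```text
time: 16.5
tool_pos: [0.5872, -0.1575, 0.0489]
tool_rot: [[0.392, 0.92, -0.001], [0.92, -0.392, -0.003], [-0.003, 0.0, -1.0]]
force: [-5.1, -4.2, 4.7]
width: 0.09
grasp_force: 62.5
```

```bash
python3 m.py
```

```text
16.5 yaw 66.9 q6 0.05 F [-5.1 -4.2  4.7] M [-0.6    0.855  0.357] tau6 0.138 w 7.6 62.50224653631449 [ 0.5872 -0.1575  0.0489]
```

Emit:
step_arm([
  [0,0,0],
], spin=[2])

```text
time: 16.62
tool_pos: [0.5872, -0.1574, 0.0489]
tool_rot: [[0.424, 0.906, -0.001], [0.906, -0.424, -0.003], [-0.003, -0.0, -1.0]]
force: [-4.9, -3.8, 5.2]
width: 0.088
grasp_force: 62.5
```

```bash
python3 m.py
```

```text
16.62 yaw 64.91 q6 0.085 F [-4.9 -3.8  5.2] M [-0.634  0.971  0.354] tau6 0.151 w 7.5 62.526601161807775 [ 0.5872 -0.1574  0.0489]
```

Emit:
step_arm([
  [0,0,0],
], spin=[2])

```text
time: 16.75
tool_pos: [0.5871, -0.1574, 0.0489]
tool_rot: [[0.455, 0.89, -0.002], [0.89, -0.455, -0.003], [-0.003, -0.0, -1.0]]
force: [-5.0, -4.6, 5.1]
width: 0.09
grasp_force: 62.6
```

```bash
python3 m.py
```

```text
16.75 yaw 62.91 q6 0.12 F [-5.  -4.6  5.1] M [-0.57   0.952  0.381] tau6 0.165 w 7.6 62.5509780831635 [ 0.5871 -0.1574  0.0489]
```

Emit:
step_arm([
  [0,0,0],
  [0,0,0],
  [0,0,0],
], spin=[2,2,2])

```text
time: 17.12
tool_pos: [0.5869, -0.1573, 0.0489]
tool_rot: [[0.546, 0.838, -0.002], [0.838, -0.546, -0.003], [-0.003, -0.0, -1.0]]
force: [-6.5, -4.2, 5.5]
width: 0.089
grasp_force: 62.6
```

```bash
python3 m.py; python3 - <<'E'
from h import *
s=snap("top"); f=s["frame"][145:280,295:445]
cv2.imwrite("pics/top2.png",cv2.resize(f,None,fx=4.4,fy=4.4,interpolation=cv2.INTER_CUBIC))
E
```

```text
17.12 yaw 56.92 q6 0.225 F [-6.5 -4.2  5.5] M [-0.598  1.013  0.443] tau6 0.204 w 7.5 62.62517111375928 [ 0.5869 -0.1573  0.0489]
```

View pics/top2.png

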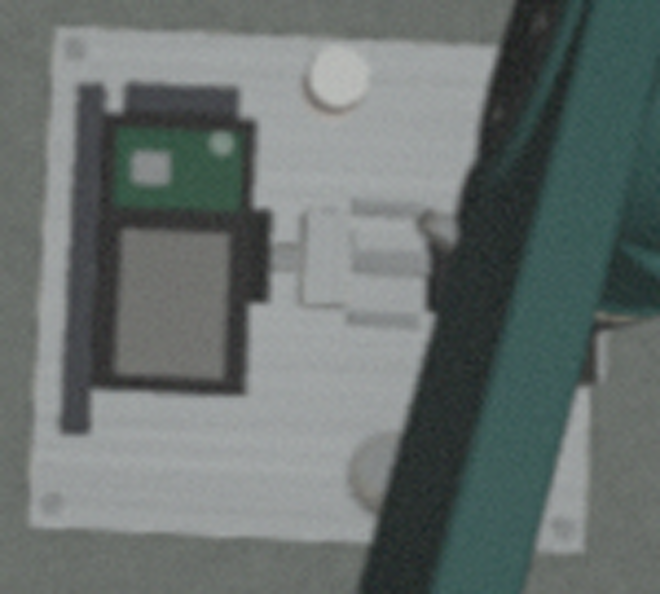

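The phone lies against both the fence and the stop (corner at (105,118)), with the pad pressed on it at (258,255). I release part way and rise.

Emit:
step_arm([
  [0,0,0],
  [0,0,0],
  [0,0,0],
  [0,0,0],
], spin=[0,0,0,0], claw=-0.4)

```text
time: 17.68
tool_pos: [0.588, -0.1556, 0.0482]
tool_rot: [[0.545, 0.839, 0.0], [0.839, -0.545, 0.0], [0.0, 0.0, -1.0]]
force: [-0.4, -0.4, 0.5]
width: 0.3
grasp_force: 0.0
```

```bash
python3 m.py
```

```text
17.68 yaw 57.01 q6 0.224 F [-0.4 -0.4  0.5] M [-0.013  0.015 -0.003] tau6 0.001 w 25.5 0.0 [ 0.588  -0.1556  0.0482]
```

Emit:
step_arm([
  [0,0,-10],
  [0,0,-20],
  [0,0,-50],
  [0,0,-60],
  [0,0,-30],
], spin=[0,0,0,0,0])

```text
time: 18.3
tool_pos: [0.5892, -0.1562, 0.2242]
tool_rot: [[0.545, 0.839, 0.008], [0.839, -0.545, -0.003], [0.002, 0.008, -1.0]]
force: [-0.1, -0.5, -0.4]
width: 0.301
grasp_force: 0.0
```

Emit:
step_arm([
  [-40,40,0],
  [-40,40,0],
  [-40,40,0],
  [0,0,0],
  [0,0,0],
], spin=[0,0,0,0,0])

```text
time: 18.92
tool_pos: [0.6231, -0.3217, 0.2185]
tool_rot: [[0.545, 0.839, 0.0], [0.839, -0.545, 0.001], [0.001, -0.0, -1.0]]
force: [0.6, 0.4, -0.6]
width: 0.304
grasp_force: 0.0
```

```bash
python3 m.py; python3 - <<'E'
from h import *
s=snap("top"); f=s["frame"][145:280,295:445]
cv2.imwrite("pics/top3.png",cv2.resize(f,None,fx=4.4,fy=4.4,interpolation=cv2.INTER_CUBIC))
E
```

```text
18.93 yaw 56.98 q6 0.019 F [ 0.6  0.4 -0.6] M [ 0.053  0.002 -0.017] tau6 -0.001 w 25.9 0.0 [ 0.6231 -0.3217  0.2185]
```

View pics/top3.png

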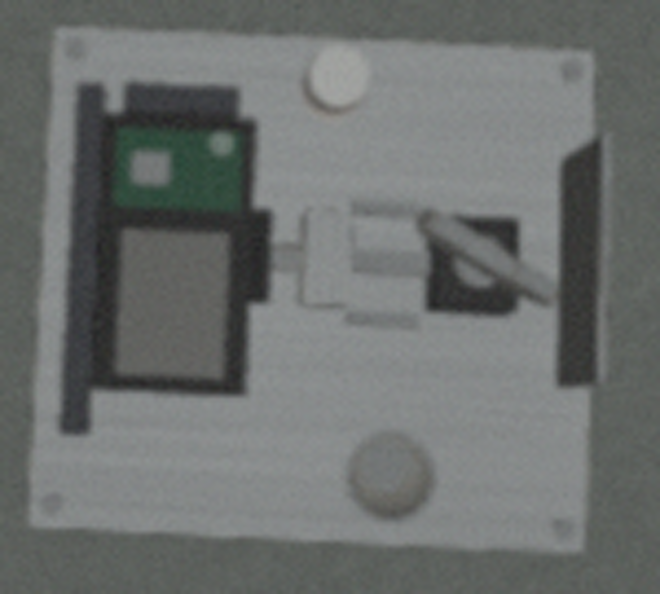

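The key has held its place (bar from (425,217) to (550,297), about 57°). The phone is home, and the dish and pot have not moved.

```bash
python3 -c "
from cell import robot
print(robot.job_done())"
```

```text
the job is handed in; nothing more can be done
None
```

I've handed the job in: the phone is home against the end stop and the fence, and the jaw grips it at about 14 N, judged from the rise in key torque. The dish, pot and guard were left alone and the gripper has let go; the hand-in returned no verdict.

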